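# Clear the puppet painter's bench

## Robot

A 6-joint arm with a two-finger parallel gripper is mounted at the origin on the work surface. World frame = base frame: x ahead of the robot, y to its left, z up, the work surface at z = 0. Lengths are in mm, angles in rad, forces in N, time in s.
With the tool pointing down it reaches from about 375 to 825 mm from the base axis. Payload 5.5 kg.
Tool frame: the origin (TCP) lies midway between the tips of the shut fingers; the grasp point (between the pads) lies bot.tcp_to_grasp behind it (bot.tcp_to_grasp is the distance from the TCP to the grasp point, in mm); z points along the fingers, y is the line along which they close (so a half turn about z gives the same grasp; the last joint's range is limited). The gripper opens to 85 mm and grips with 20 to 120 N. Pads are 22 mm wide; open, the fingers measure 114 mm over their backs; the gripper's body (76 mm by 85 mm) begins 54 mm behind the grasp point. The pads swing forward as they close: fully open they stand 13 mm farther back than shut.
Start: joints at [1.325, 0.314, -0.047, 1.21, 0, 1.571], TCP at [145.996, 581.962, 198.399] pointing down, gripper open.
Joint ranges: [-2.67, 2.67], [-0.69, 1.73], [-1.03, 1.25], [-2.08, 2.16], [-1.42, 1.45], [-3.14, 3.14]. Speed limits (rad/s): [2.39, 2.39, 3.01, 3.14, 3.14, 3.14].

## Interface

Orientations are given as a unit quaternion [w, x, y, z].
In Python, from rig import bot, eyes, workorder gives the robot as it stands.
- The arm moves only by the tool carry_out, never from a script. Its argument "increments" is a list of rows, each a list of 3 entries, a list of its own where there are three numbers: the shift along the tool's x, y, z in mm, then the turn, a rotation vector about the tool's x, y, z in degrees, then the gripper command: -1 is fully open, 1 is shut, values between are in proportion. A call has 1 to 5 rows; each row shifts and turns the commanded pose from where the row before left it, along the tool's axes as they then stand; what a row does not reach is not made up. A row lasts 1/12 s, in which the tool goes at most 41.7 mm and 7.16 degrees, less where a joint would pass 70% of its speed; a pose out of reach is approached as far as the arm can. A call with a gripper value outside its range is refused whole. The fingers move at their own pace and stop on an object; "force" is the grip in N (left out, the last holds). Time passes only in rows, so rows that do not move let the fingers close. It gives the time, the measured TCP pose, the force, the opening and the grip force at its end, in the units of the state.
- bot.get_state(): the state, without advancing time (a new reading comes with each control period).
- eyes.snapshot(name): name is "scene" or "top" or "wrist"; returns a dict with "color" (384x512x3 uint8, red, green, blue), "mtx" (3x3 intrinsics, pixels), "extrinsics" (4x4, takes a point from camera to world coordinates); the wrist camera has in their place "T_tool_cam" (4x4, takes a point from camera to tool coordinates, whose origin is the TCP and whose axes are the flange's). Camera axes: x right, y down, z forward; pixel columns grow to the right and rows downward; lengths in mm; the calibration is good to about 2 mm. A picture is of the moment at which its call begins: read the wrist's pose just before it. There is no depth.
- workorder.job_done(): hands the job in; it is judged then, once.
The state is a dict: "time_s": time; "qpos": joint angles; "dq": joint speeds; "joint_efforts": joint torques, N m; "tool_pos": TCP position; "orientation": TCP orientation; "wrist_force": force on the tool from outside, world axes, zero at the start; "wrist_torque": the same for the moment, N m; "width": opening from 0.0 (shut) to 1.0 (fully open); "finger_force": force on a finger pad.
Only numpy, scipy, OpenCV 4.12 (cv2) and the standard library are available. Lean on these libraries where they do the work, as an engineer would, in place of code of your own. Each camera call takes 0.05 s, during which the arm holds its last target. There are 200 camera calls.

## Task

Sort the things lying on the bench into the trays: both paint pots standing upright in the blue tray, both puppet heads standing upright in the pale wooden tray, and the chisel lying flat in the white tray, wholly inside. Set each one down on the tray's floor rather than dropping it, and leave the glue bottle and the cup where they are.

Things in the scene. Friction and masses are not known exactly. Their poses are not given: they have to be found in the camera images.
- pot_teal_mid (a point): Teal paint pot with a white lid (teal dot on top) and a white label band. Loose, standing upright: a round pot 58 mm high, 45 mm across, its lid (the top 18 mm) 47 mm across; about 90 g. The point is its centre, 29 mm above its underside; z is its upright axis.
- pot_yellow_mid (a point): Yellow paint pot with a green lid (yellow dot on top) and a white label band. Loose, standing upright: a round pot 58 mm high, 45 mm across, its lid (the top 18 mm) 47 mm across; about 90 g. The point is its centre, 29 mm above its underside; z is its upright axis.
- head_black_mid (a point): Puppet head with black hair. Loose, standing upright on its flat neck (42 mm across): a round, skin-coloured head 66 mm high to the crown with a small 7 mm topknot above, 47 mm across at its widest, which is 30 to 44 mm above its underside; about 60 g. The point is its centre, 33 mm above its underside; z is its upright axis. The painted face looks along its -x.
- head_red_mid (a point): Puppet head with red hair. Loose, standing upright on its flat neck (42 mm across): a round, skin-coloured head 66 mm high to the crown with a small 7 mm topknot above, 47 mm across at its widest, which is 30 to 44 mm above its underside; about 60 g. The point is its centre, 33 mm above its underside; z is its upright axis. The painted face looks along its -x.
- chisel_mid (a point): Small palm chisel, loose, lying flat: a brown wooden handle 60 mm long, 22 mm wide and 24 mm high, with a brass ferrule and a thin steel blade at one end, 2 mm clear of the surface it lies on. The point is the centre of the handle, 12 mm above its underside; x runs along the handle towards the blade (the handle ends 30 mm behind the point, the blade tip 75 mm ahead of it), y across it, z up. About 70 g, its weight in the handle.
- tray_blue: Blue open tray, for the paint pots. Its origin is the centre of its underside, on the bench; its x axis runs across the short side, y along the long side, z up. 140 mm (x) by 190 mm (y) outside, 18 mm high, walls and floor 5 mm thick (inside 130 by 180 mm, floor 5 mm above the bench). Fixed to the bench.
- tray_wood: Pale wooden open tray, for the puppet heads. Its origin is the centre of its underside, on the bench; its x axis runs across the short side, y along the long side, z up. 140 mm (x) by 190 mm (y) outside, 18 mm high, walls and floor 5 mm thick (inside 130 by 180 mm, floor 5 mm above the bench). Fixed to the bench.
- tray_white: White open tray, for the chisel. Its origin is the centre of its underside, on the bench; its x axis runs across the short side, y along the long side, z up. 140 mm (x) by 190 mm (y) outside, 18 mm high, walls and floor 5 mm thick (inside 130 by 180 mm, floor 5 mm above the bench). Fixed to the bench.
- glue_bottle: Bystander: a loose white glue bottle with an orange cap and a blue label, 52 mm across and 130 mm high. Origin at the centre of its underside, z up.
- cup: Bystander: a loose, empty, off-white cup, 76 mm across the rim and 88 mm high. Origin at the centre of its underside, z up.
There are look-alikes about, which are no part of the job. What is meant by the part that bears pot_teal_mid is not orange, pink or purple, and is the larger of those in its own colour.

How it is judged (in metres and radians):
At the end, for the whole second after the job is handed in: Pots in the blue, heads in the wooden, chisel in the white tray: centres within 6 mm of resting height, upright within 0.1 rad (chisel flat within 0.06), within 73 mm along and 48 mm across (chisel handle 58) of the tray's middle; all released and at rest (x of pot_teal_mid in the frame of tray_blue between -0.048 and 0.048 m and y of pot_teal_mid in the frame of tray_blue between -0.073 and 0.073 m and z of pot_teal_mid in the frame of tray_blue between 0.028 and 0.04 m and angle between each of pot_teal_mid, pot_yellow_mid, head_black_mid, head_red_mid's own z axis and vertical below 0.1 rad and linear speed of each of pot_teal, pot_yellow, head_black, head_red, chisel below 0.02 m/s and angular speed of each of pot_teal, pot_yellow, head_black, head_red, chisel below 0.2 rad/s and x of pot_yellow_mid in the frame of tray_blue between -0.048 and 0.048 m and y of pot_yellow_mid in the frame of tray_blue between -0.073 and 0.073 m and z of pot_yellow_mid in the frame of tray_blue between 0.028 and 0.04 m and x of head_black_mid in the frame of tray_wood between -0.048 and 0.048 m and y of head_black_mid in the frame of tray_wood between -0.073 and 0.073 m and z of head_black_mid in the frame of tray_wood between 0.032 and 0.044 m and x of head_red_mid in the frame of tray_wood between -0.048 and 0.048 m and y of head_red_mid in the frame of tray_wood between -0.073 and 0.073 m and z of head_red_mid in the frame of tray_wood between 0.032 and 0.044 m and x of chisel_mid in the frame of tray_white between -0.058 and 0.058 m and y of chisel_mid in the frame of tray_white between -0.073 and 0.073 m and z of chisel_mid in the frame of tray_white between 0.011 and 0.023 m and angle between chisel_mid's own z axis and vertical below 0.06 rad); the robot touches nothing.
It fails at once if glue bottle moved by more than 30 mm (distance of glue_bottle from where it was at the start of the episode above 0.03 m).
It fails at once if cup moved by more than 30 mm (distance of cup from where it was at the start of the episode above 0.03 m).
It fails at once if a thing to be sorted is dropped or thrown (faster than 0.7 m/s while the fingers do not touch it, a fall of some 25 mm) ((linear speed of pot_teal above 0.7 m/s and contact force between the fingers and pot_teal below 0.02 N) or (linear speed of pot_yellow above 0.7 m/s and contact force between the fingers and pot_yellow below 0.02 N) or (linear speed of head_black above 0.7 m/s and contact force between the fingers and head_black below 0.02 N) or (linear speed of head_red above 0.7 m/s and contact force between the fingers and head_red below 0.02 N) or (linear speed of chisel above 0.7 m/s and contact force between the fingers and chisel below 0.02 N)).
It also fails if it takes over 115 s, if anything falls off the work surface, if the arm or the gripper's body presses on something with over 40 N, if the wrist force passes 120 N, or if a joint passes its speed limit or range.

## Working session

There is one attempt and no reset: what is moved stays moved. The work goes in short steps, Python scripts to look and compute and a tool call to move; the robot and the scene stay as the last step left them, time stands still between calls to the robot, and variables do not carry over. Pictures are saved under pics/ and viewed, at most 14 in all, crops included, and the job is handed in when it is done.

Besides the shell and the picture viewer there is one more tool, called in YAML: its name, and indented under it one key for each argument. carry_out: Moves the arm, as the interface text tells. Its arguments: {"type":"object","properties":{"increments":{"type":"array"},"force":{"type":"number"}},"required":["increments"]}

```bash
ls; mkdir -p pics; python3 - <<'E'
from rig import bot,eyes
import cv2,numpy as np
print(bot.get_state(), bot.tcp_to_grasp)
for n in("scene","top"):
    s=eyes.snapshot(n); cv2.imwrite(f"pics/{n}0.png",cv2.resize(s["color"][:,:,::-1],(800,600),interpolation=cv2.INTER_CUBIC)); np.savez(f"{n}0.npz",**s)
    print(s["mtx"],s["extrinsics"])
E
```

```text
pics
{'time_s': 0.0, 'qpos': array([ 1.32499529e+00,  3.14198196e-01, -4.80800317e-02,  1.21018382e+00,
        1.13333847e-05,  1.57080257e+00]), 'dq': array([-4.89465954e-04, -5.67458567e-04, -4.57776782e-04,  1.02931560e-03,
        7.18135091e-05, -7.33562585e-04]), 'joint_efforts': array([ 7.03489968e-04, -5.39584994e+01,  3.39751232e+01,  1.93618628e-02,
        1.94862223e-04,  3.82147263e-06]), 'tool_pos': array([145.8437183 , 581.35954499, 197.55086262]), 'orientation': array([-1.07722659e-04,  1.22594419e-01,  9.92456505e-01, -8.25882331e-04]), 'wrist_force': array([ 0.33421141, -0.90220238, -0.28430186]), 'wrist_torque': array([-0.03493378,  0.05416038, -0.00980477]), 'finger_force': 0.0, 'width': 0.9970734760463184} 18.700000000000003
[[459.17805762   0.         262.96463994]
 [  0.         459.17805762 191.61781958]
 [  0.           0.           1.        ]] [[-8.32513224e-01  4.15540026e-01 -3.66398988e-01  9.70908272e+02]
 [ 5.53993252e-01  6.28764416e-01 -5.45661787e-01  7.08717796e+02]
 [ 3.63433301e-03 -6.57253221e-01 -7.53661062e-01  1.03217785e+03]
 [ 0.00000000e+00  0.00000000e+00  0.00000000e+00  1.00000000e+00]]
[[353.85653402   0.         254.54044153]
 [  0.         353.85653402 191.16655211]
 [  0.           0.           1.        ]] [[-2.94629022e-02 -9.91537757e-01  1.26431060e-01  3.44750183e+02]
 [-9.99212005e-01  2.58505363e-02 -3.01184121e-02  1.46808955e+01]
 [ 2.65952321e-02 -1.27218809e-01 -9.91518063e-01  1.13831298e+03]
 [ 0.00000000e+00  0.00000000e+00  0.00000000e+00  1.00000000e+00]]
```

View pics/scene0.png

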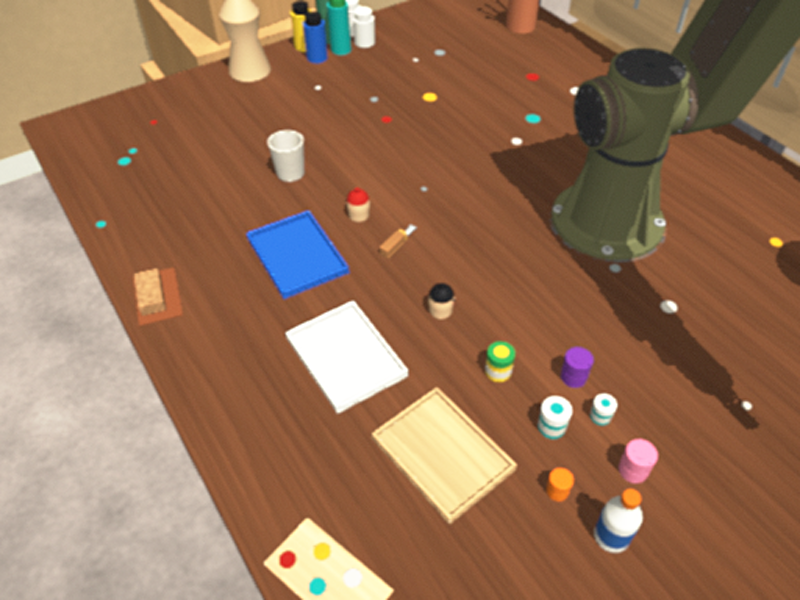

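View pics/top0.png

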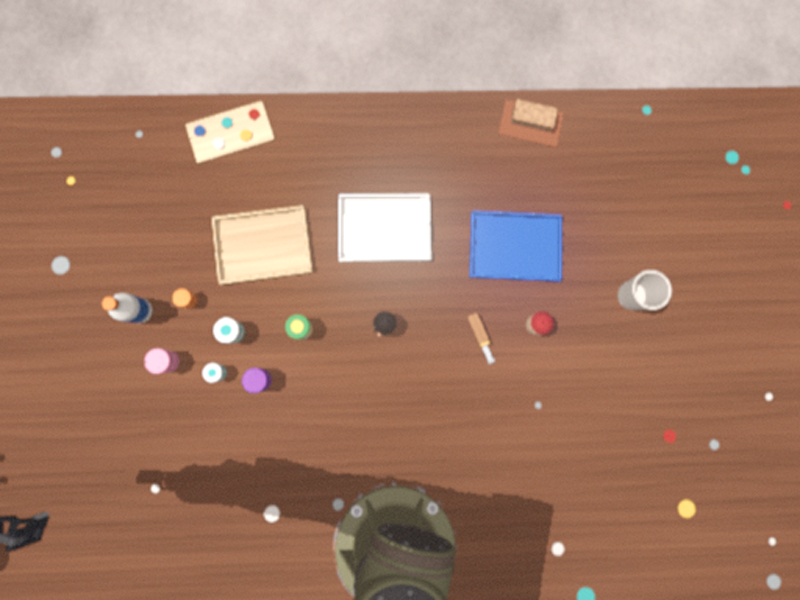

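The scene view shows the glue bottle at (617,520) and the cup at (288,155). The trays, in the top view, are blue (517,246), white (385,228) and wood (262,245).

Candidates for the teal pot in the top view: large teal pot (228,330), small teal (212,372), purple (255,380), pink (157,361), orange (182,297). I choose the large teal at (228,330). The yellow pot (298,327), black head (385,323), red head (542,323) and chisel (480,335) have no rivals. Next is a close crop to check.

```bash
python3 - <<'E'
import cv2,numpy as np
t=np.load("top0.npz")["color"][:,:,::-1]; s=np.load("scene0.npz")["color"][:,:,::-1]
# top crop cols 80-370, rows 115-255 ; x2.75
a=cv2.resize(t[170:255,80:280],(800,340),interpolation=cv2.INTER_CUBIC)   # x4
b=cv2.resize(s[205:345,280:480][:65*0+140],(371,260),interpolation=cv2.INTER_CUBIC)
c=cv2.resize(t[190:240,280:380],(429,260*1),interpolation=cv2.INTER_CUBIC)
c=cv2.resize(t[185:245,284:384],(429,257),interpolation=cv2.INTER_CUBIC); c=cv2.copyMakeBorder(c,0,3,0,0,cv2.BORDER_CONSTANT)
cv2.imwrite("pics/crop1.png",np.vstack([a,np.hstack([b,c])]))
cv2.imwrite("pics/crop2.png",cv2.resize(t[110:190,125:375],(800,256),interpolation=cv2.INTER_CUBIC))
E
```

```text
(no output)
```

View pics/crop1.png

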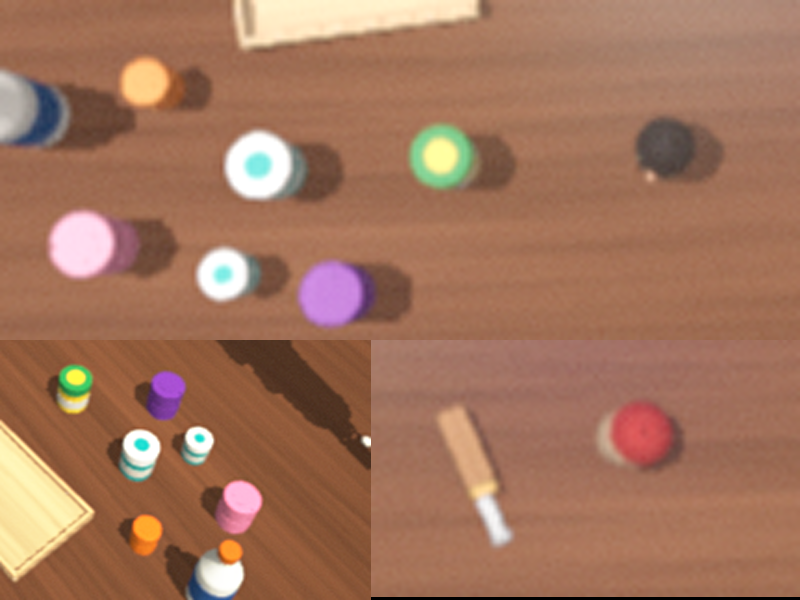

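View pics/crop2.png

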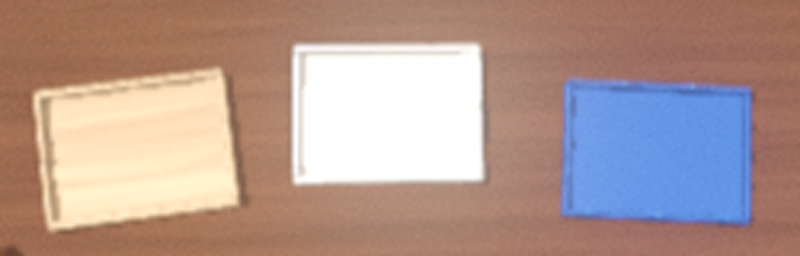

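The crop confirms the large teal pot at crop1 (258,165); the small one at (222,274) is the look-alike. Yellow is at (443,157), black head (665,148) and red head (642,434). The chisel runs from (452,412) to the blade tip at (503,543).

```bash
cat > h.py <<'E'
import cv2,numpy as np
T=dict(np.load("top0.npz"));S=dict(np.load("scene0.npz"))
def ray(c,p):
    d=c["extrinsics"][:3,:3]@np.linalg.solve(c["mtx"],[p[0],p[1],1.]); return c["extrinsics"][:3,3],d
def atz(c,p,z):
    o,d=ray(c,p); return (o+d*(z-o[2])/d[2])[:2].round(1)
def un(p,s,ox,oy,cx=0,cy=0): return ((p[0]-cx+.5)/s-.5+ox,(p[1]-cy+.5)/s-.5+oy)
E
python3 - <<'E'
from h import *
for n,p,z in(("teal",(258,165),58),("yellow",(443,157),58),("black",(665,148),50),("smallteal",(223,274),40),("purple",(332,293),55),("pink",(82,243),55),("orange",(146,82),40),):
    print(n,atz(T,un(p,4,80,170),z))
c1=lambda p:un(p,4.29,284,185,371,340)
print("red",atz(T,c1((642,434)),50))
f=lambda p:((p[0]+.5)/1.5625-.5,(p[1]+.5)/1.5625-.5)
for n,p,z in(("teal",(556,405),58),("yellow",(501,353),58),("black",(441,296),40),("red",(358,203),40)): print("scene",n,atz(S,f(p),z))
r,fr,tip=[atz(T,c1(p),z) for p,z in(((452,411),20),((485,490),20),((503,543),10))]
print("chisel",r,fr,tip,np.linalg.norm(fr-r),np.linalg.norm(tip-r),np.degrees(np.arctan2(*(tip-r)[::-1])))
for n,P in(("wood",[(35,92),(220,70),(242,205),(50,230)]),("white",[(293,45),(481,44),(484,182),(294,184)]),("blue",[(566,80),(751,89),(750,223),(562,216)])):
    Q=np.array([atz(T,un(p,3.2,125,110),18) for p in P]); e=(Q[0]+Q[3]-Q[1]-Q[2])/2
    print(n,Q.mean(0),np.linalg.norm(e),np.linalg.norm(Q[0]+Q[1]-Q[2]-Q[3])/2,"long axis deg",np.degrees(np.arctan2(e[1],e[0])))
E
```

```text
teal [431.  318.4]
yellow [433.3 178.8]
black [436.2   9.8]
smallteal [349.9 349.1]
purple [333.2 263.1]
pink [376.1 450. ]
orange [499.2 410.2]
red [ 428.  -303.5]
scene teal [427.9 317. ]
scene yellow [436.8 187. ]
scene black [437.7  13.2]
scene red [ 433.  -292.5]
chisel [ 451.2 -171.2] [ 392.  -192.9] [ 352.9 -206.2] 63.051804097900316 104.34505258995274 -160.40158055932787
wood [608.35  257.025] 188.97960868834497 141.6464701289799 long axis deg 95.98361487294281
white [639.2   4. ] 191.62045819797007 144.01003437260897 long axis deg 89.16275175565215
blue [ 593.175 -268.4  ] 190.62686720396994 140.2436183931375 long axis deg 86.16493220896302
```

carry_out:
  increments:
    - [[0,0,0],[0,0,-7],-1]
    - [[0,0,0],[0,0,-7],-1]
    - [[-28,-26,0],[0,0,0],-1]
    - [[-28,-26,0],[0,0,0],-1]
    - [[-28,-26,0],[0,0,0],-1]
  force: 40

```text
time_s: 0.52
tool_pos: [230.1, 502.8, 197.7]
orientation: [-0.0, -0.0, 1.0, -0.001]
wrist_force: [0.9, 0.1, 0.2]
width: 1.004
finger_force: 0.0
```

carry_out:
  increments:
    - [[-28,-26,0],[0,0,0],-1]
    - [[-28,-26,0],[0,0,0],-1]
    - [[-28,-26,0],[0,0,0],-1]
    - [[-28,-26,0],[0,0,0],-1]
    - [[-28,-26,0],[0,0,0],-1]

```text
time_s: 0.93
tool_pos: [370.5, 372.0, 198.2]
orientation: [-0.0, 0.001, 1.0, -0.0]
wrist_force: [0.1, 0.4, 0.4]
width: 1.003
finger_force: 0.0
```

carry_out:
  increments:
    - [[-28,-26,0],[0,0,0],-1]
    - [[-28,-26,0],[0,0,0],-1]
    - [[0,0,0],[0,0,0],-1]

```text
time_s: 1.18
tool_pos: [429.6, 317.1, 198.1]
orientation: [0.001, 0.004, 1.0, -0.001]
wrist_force: [-0.7, -0.7, -0.4]
width: 1.004
finger_force: 0.0
```

```bash
cat >> h.py <<'E'
from scipy.spatial.transform import Rotation as Rn
def wrist(name):
    from rig import bot,eyes
    s=bot.get_state(); w=eyes.snapshot("wrist")
    M=np.eye(4);q=s["orientation"];M[:3,:3]=Rn.from_quat(np.r_[q[1:],q[0]]).as_matrix();M[:3,3]=s["tool_pos"]
    w["extrinsics"]=M@w["T_tool_cam"]; np.savez(name+".npz",**w)
    cv2.imwrite(f"pics/{name}.png",w["color"][:,:,::-1])
    print(s["time_s"],s["tool_pos"].round(1),M[:3,:3].round(3).tolist(),w["extrinsics"][:3].round(2).tolist()); return w
E
python3 -c "
from h import *
wrist('w1')"
```

```text
1.1833 [429.6 317.1 198.1] [[-1.0, 0.008, 0.002], [0.008, 1.0, -0.002], [-0.002, -0.002, -1.0]] [[0.01, 0.96, 0.27, 360.94], [1.0, -0.01, -0.0, 317.47], [-0.0, 0.27, -0.96, 373.25]]
```

View pics/w1.png

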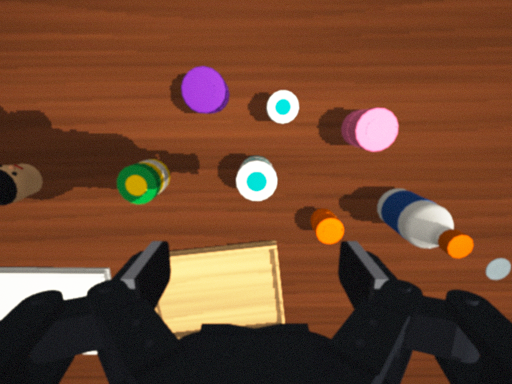

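The wrist view shows the teal lid at (257,181), the yellow lid at (139,184) and the black head at the left edge.

```bash
python3 -c "
from h import *
w=dict(np.load('w1.npz'))
print(atz(w,(257,180.5),58),atz(w,(139,184),58))
P=[(145,254),(276,242)]
print([atz(w,p,18) for p in P])"
```

```text
[429.6 319.3] [432.7 184.3]
[array([541.1, 164. ]), array([524.3, 345. ])]
```

carry_out:
  increments:
    - [[0,2,36],[0,0,0],-1]
    - [[0,0,36],[0,0,0],-1]
    - [[0,0,36],[0,0,0],-1]
    - [[0,0,36],[0,0,0],-1]
    - [[0,0,30],[0,0,0],-1]

```text
time_s: 1.65
tool_pos: [423.7, 323.7, 21.9]
orientation: [-0.001, 0.0, 1.0, -0.0]
wrist_force: [-0.4, 0.4, 0.1]
width: 1.001
finger_force: 0.0
```

carry_out:
  increments:
    - [[0,0,0],[0,0,0],-1]
    - [[0,0,0],[0,0,0],1]
    - [[0,0,0],[0,0,0],1]
    - [[0,0,0],[0,0,0],1]
    - [[0,0,0],[0,0,0],1]

```text
time_s: 2.07
tool_pos: [427.1, 325.0, 26.6]
orientation: [0.002, 0.001, 1.0, 0.001]
wrist_force: [-1.2, -0.0, -0.4]
width: 0.456
finger_force: 0.0
```

carry_out:
  increments:
    - [[0,0,0],[0,0,0],1]
    - [[0,0,0],[0,0,0],1]
    - [[0,0,0],[0,0,0],1]

```text
time_s: 2.32
tool_pos: [426.6, 323.0, 26.0]
orientation: [0.001, 0.001, 1.0, -0.001]
wrist_force: [-2.7, -6.6, 17.2]
width: 0.01
finger_force: 8.2
```

```bash
python3 -c "
from h import *
wrist('w2')"
```

```text
2.3167 [426.6 323.   26. ] [[-1.0, 0.002, 0.002], [0.002, 1.0, -0.001], [-0.002, -0.001, -1.0]] [[0.0, 0.96, 0.27, 357.85], [1.0, -0.0, -0.0, 322.74], [-0.0, 0.27, -0.96, 201.19]]
```

View pics/w2.png

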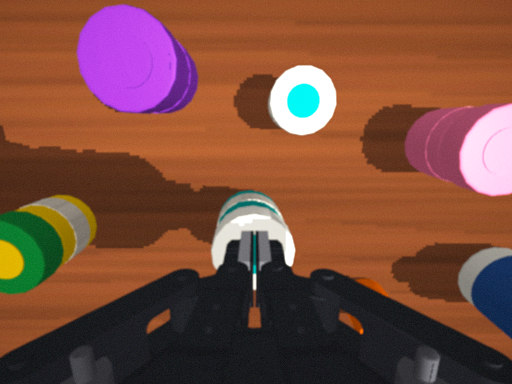

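```bash
python3 - <<'E'
from h import *
w=dict(np.load('w2.npz'))
from rig import bot
s=bot.get_state(); print(s["qpos"].round(3),s["tool_pos"],s["wrist_force"],s["finger_force"],s["width"])
X=np.linalg.inv(w["T_tool_cam"]) 
for z in(0,-18.7,-40): 
    p=w["mtx"]@(X@[0,0,z,1])[:3]; print(p[:2]/p[2])
print(w["T_tool_cam"].round(2),w["mtx"])
for z in(58,70): print(atz(w,(214,250),z),atz(w,(294,250),z))
print("smallteal dot",atz(w,(303,100),42),"purple")
from rig import eyes
for n in("scene","top"):
    q=eyes.snapshot(n); np.savez(n+"1.npz",**q)
a=np.load("scene1.npz")["color"][205:345,280:480,::-1];b=np.load("top1.npz")["color"][170:255,80:280,::-1]
cv2.imwrite("pics/c3.png",np.hstack([cv2.resize(a,(400,280)),cv2.resize(b,(400,170))[:].repeat(1,0) if 0 else cv2.copyMakeBorder(cv2.resize(b,(400,170)),0,110,0,0,0)]))
E
```

```text
[ 0.65   0.326 -0.451  0.793 -0.002  0.651] [426.70511574 323.02344801  26.21609347] [-1.76539777 -4.91325788 12.72714656] 6.258856620406732 -0.0019398524030987717
[255.08911288 225.61539096]
[255.18171005 237.02962764]
[255.31452928 253.40194322]
[[  -0.     -0.96   -0.27   68.36]
 [   1.     -0.     -0.     -0.57]
 [   0.     -0.27    0.96 -175.32]
 [   0.      0.      0.      1.  ]] [[282.80555559   0.         254.12475664]
 [  0.         282.80555559 196.83615789]
 [  0.           0.           1.        ]]
[428.5 300.1] [428.6 344.5]
[422.6 302. ] [422.7 342.7]
smallteal dot [348.8 348.6] purple
```

View pics/c3.png

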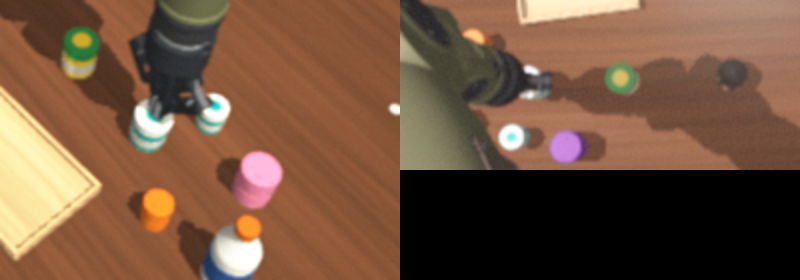

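```bash
python3 - <<'E'
from h import *
a=np.load("scene1.npz")["color"][235:295,325:405,::-1];b=np.load("w2.npz")["color"][160:310,155:355,::-1]
cv2.imwrite("pics/c4.png",np.hstack([cv2.resize(a,(400,300),interpolation=2),cv2.resize(b,(400,300),interpolation=2)]))
E
```

```text
(no output)
```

View pics/c4.png

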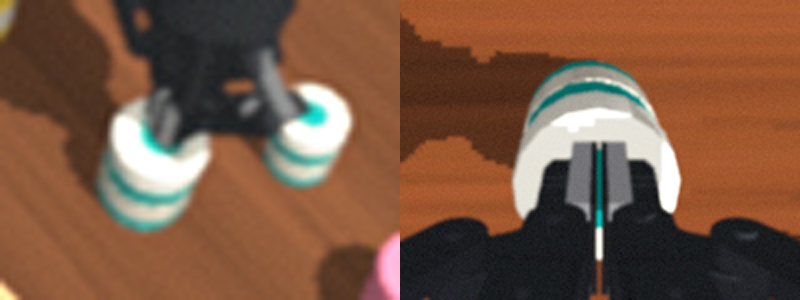

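Both views show the shut fingers resting on top of the lid. The visible fingertips sit about 30 mm behind the stated TCP. I'll lift, reopen, and go about 35 mm lower while watching the force.

carry_out:
  increments:
    - [[0,0,-20],[0,0,0],-1]
    - [[0,0,0],[0,0,0],-1]
    - [[0,0,0],[0,0,0],-1]
    - [[0,0,0],[0,0,0],-1]
    - [[0,0,0],[0,0,0],-1]

```text
time_s: 2.88
tool_pos: [425.2, 323.3, 43.8]
orientation: [-0.0, 0.001, 1.0, -0.0]
wrist_force: [-0.8, -1.2, -0.6]
width: 0.707
finger_force: 0.0
```

carry_out:
  increments:
    - [[0,0,0],[0,0,0],-1]
    - [[0,0,0],[0,0,0],-1]
    - [[0,0,0],[0,0,0],-1]

```text
time_s: 3.13
tool_pos: [425.3, 323.3, 43.9]
orientation: [-0.0, 0.001, 1.0, -0.0]
wrist_force: [0.3, 0.2, -0.2]
width: 0.999
finger_force: 0.0
```

```bash
python3 - <<'E'
from h import *
w=wrist('w3')
w=dict(np.load("w3.npz"))
b=w["color"][160:380,55:455,::-1]
cv2.imwrite("pics/c5.png",cv2.resize(b,(800,440),interpolation=2))
E
```

```text
3.1333 [425.3 323.3  43.9] [[-1.0, 0.001, -0.001], [0.001, 1.0, -0.001], [0.001, -0.001, -1.0]] [[0.0, 0.96, 0.27, 357.08], [1.0, -0.0, -0.0, 322.95], [-0.0, 0.27, -0.96, 219.3]]
```

View pics/c5.png

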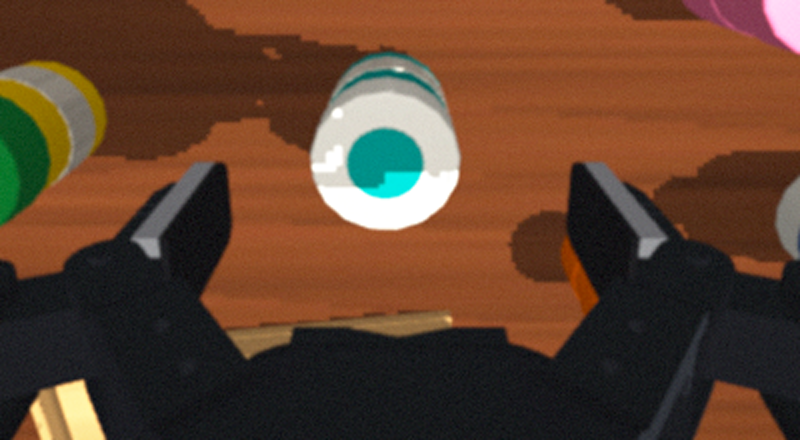

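The open fingertips appear at full-image (167,242) and (341,242). That puts the real tips about 33 mm behind the reported TCP when shut. The pot is still standing at (429.5,319).

carry_out:
  increments:
    - [[-4,-4,0],[0,0,0],-1]
    - [[0,0,25],[0,0,0],-1]
    - [[0,0,20],[0,0,0],-1]
    - [[0,0,13],[0,0,0],-1]
    - [[0,0,0],[0,0,0],-1]

```text
time_s: 3.6
tool_pos: [427.8, 317.7, -16.3]
orientation: [-0.002, 0.001, 1.0, -0.001]
wrist_force: [-0.1, 0.0, -0.1]
width: 0.999
finger_force: 0.0
```

carry_out:
  increments:
    - [[0,0,0],[0,0,0],1]
    - [[0,0,0],[0,0,0],1]
    - [[0,0,0],[0,0,0],1]
    - [[0,0,0],[0,0,0],1]
    - [[0,0,0],[0,0,0],1]

```text
time_s: 4.02
tool_pos: [430.7, 320.2, -12.3]
orientation: [0.001, 0.001, 1.0, 0.001]
wrist_force: [-0.2, -0.8, 5.3]
width: 0.538
finger_force: 40.8
```

carry_out:
  increments:
    - [[0,0,-20],[0,0,0],1]
    - [[0,0,-35],[0,0,0],1]
    - [[0,0,-35],[0,0,0],1]
    - [[0,0,-30],[0,0,0],1]
    - [[-9,-28,0],[0,0,0],1]

```text
time_s: 4.43
tool_pos: [442.0, 297.4, 113.2]
orientation: [0.004, -0.001, 1.0, 0.004]
wrist_force: [2.0, 0.4, -0.1]
width: 0.537
finger_force: 41.4
```

carry_out:
  increments:
    - [[-11,-36,0],[0,0,0],1]
    - [[-11,-36,0],[0,0,0],1]
    - [[-11,-36,0],[0,0,0],1]
    - [[-11,-36,0],[0,0,0],1]
    - [[-11,-36,0],[0,0,0],1]

```text
time_s: 4.85
tool_pos: [493.5, 109.9, 106.8]
orientation: [0.0, 0.0, 1.0, 0.0]
wrist_force: [0.4, 0.5, 0.5]
width: 0.534
finger_force: 41.3
```

carry_out:
  increments:
    - [[-11,-36,0],[0,0,0],1]
    - [[-11,-36,0],[0,0,0],1]
    - [[-11,-36,0],[0,0,0],1]
    - [[-11,-36,0],[0,0,0],1]
    - [[-11,-36,0],[0,0,0],1]

```text
time_s: 5.27
tool_pos: [548.3, -70.5, 106.7]
orientation: [0.0, 0.001, 1.0, 0.0]
wrist_force: [0.1, 1.0, -0.2]
width: 0.538
finger_force: 41.3
```

carry_out:
  increments:
    - [[-11,-36,0],[0,0,0],1]
    - [[-11,-36,0],[0,0,0],1]
    - [[-11,-36,0],[0,0,0],1]
    - [[-11,-36,0],[0,0,0],1]
    - [[0,0,0],[0,0,0],1]

```text
time_s: 5.68
tool_pos: [593.6, -219.3, 106.5]
orientation: [0.001, 0.003, 1.0, -0.002]
wrist_force: [0.2, 0.7, -0.7]
width: 0.533
finger_force: 41.4
```

carry_out:
  increments:
    - [[-1,-8,35],[0,0,0],1]
    - [[0,0,35],[0,0,0],1]
    - [[0,0,25],[0,0,0],1]
    - [[0,0,12],[0,0,0],1]
    - [[0,0,0],[0,0,0],1]

```text
time_s: 6.1
tool_pos: [590.0, -219.5, -3.7]
orientation: [-0.003, 0.001, 1.0, 0.001]
wrist_force: [-0.1, 0.7, -0.7]
width: 0.536
finger_force: 41.5
```

carry_out:
  increments:
    - [[0,0,3],[0,0,0],1]
    - [[0,0,2],[0,0,0],1]
    - [[0,0,1],[0,0,0],1]
    - [[0,0,0],[0,0,0],1]

```text
time_s: 6.43
tool_pos: [594.0, -221.0, -5.2]
orientation: [0.001, 0.001, 1.0, -0.0]
wrist_force: [-0.4, 0.7, -1.0]
width: 0.533
finger_force: 41.5
```

carry_out:
  increments:
    - [[0,0,1],[0,0,0],1]
    - [[0,0,1],[0,0,0],1]
    - [[0,0,1],[0,0,0],1]
    - [[0,0,0],[0,0,0],1]

```text
time_s: 6.77
tool_pos: [594.1, -221.0, -7.3]
orientation: [0.001, 0.001, 1.0, -0.0]
wrist_force: [-2.1, 2.0, 12.6]
width: 0.538
finger_force: 42.3
```

carry_out:
  increments:
    - [[0,0,0],[0,0,0],-1]
    - [[0,0,0],[0,0,0],-1]
    - [[0,0,0],[0,0,0],-1]
    - [[0,0,0],[0,0,0],-1]
    - [[0,0,-10],[0,0,0],-1]

```text
time_s: 7.18
tool_pos: [591.1, -220.1, -1.4]
orientation: [-0.002, 0.001, 1.0, 0.001]
wrist_force: [0.5, -0.3, 1.0]
width: 1.001
finger_force: 0.0
```

carry_out:
  increments:
    - [[0,0,-30],[0,0,0],-1]
    - [[0,0,-30],[0,0,0],-1]
    - [[0,0,-30],[0,0,0],-1]
    - [[12,32,0],[0,0,0],-1]
    - [[15,38,0],[0,0,0],-1]

```text
time_s: 7.6
tool_pos: [569.1, -152.5, 93.7]
orientation: [0.003, 0.003, 1.0, -0.001]
wrist_force: [1.0, 1.5, -0.5]
width: 0.998
finger_force: 0.0
```

carry_out:
  increments:
    - [[15,38,0],[0,0,0],-1]
    - [[15,38,0],[0,0,0],-1]
    - [[15,38,0],[0,0,0],-1]
    - [[15,38,0],[0,0,0],-1]
    - [[15,38,0],[0,0,0],-1]

```text
time_s: 8.02
tool_pos: [490.4, 41.0, 91.2]
orientation: [0.0, 0.001, 1.0, 0.0]
wrist_force: [0.6, 0.7, 0.4]
width: 1.002
finger_force: 0.0
```

carry_out:
  increments:
    - [[15,38,0],[0,0,0],-1]
    - [[15,38,0],[0,0,0],-1]
    - [[15,38,0],[0,0,0],-1]
    - [[0,0,0],[0,0,0],-1]

```text
time_s: 8.35
tool_pos: [443.9, 159.3, 91.2]
orientation: [-0.0, -0.003, 1.0, 0.002]
wrist_force: [-0.1, 0.3, 0.3]
width: 0.999
finger_force: 0.0
```

```bash
python3 - <<'E'
from h import *
w=wrist('w4')
from rig import eyes
t=eyes.snapshot("top"); np.savez("top2.npz",**t)
b=cv2.resize(t["color"][110:235,130:380,::-1],(500,250),interpolation=2)
cv2.imwrite("pics/c6.png",np.vstack([cv2.copyMakeBorder(b,0,0,0,12,0),w["color"][:340,:,::-1]]))
E
```

```text
8.35 [443.9 159.3  91.2] [[-1.0, -0.006, -0.001], [-0.006, 1.0, 0.003], [0.001, 0.003, -1.0]] [[-0.01, 0.96, 0.27, 375.61], [1.0, 0.01, 0.0, 157.76], [0.0, 0.27, -0.96, 266.53]]
```

View pics/c6.png

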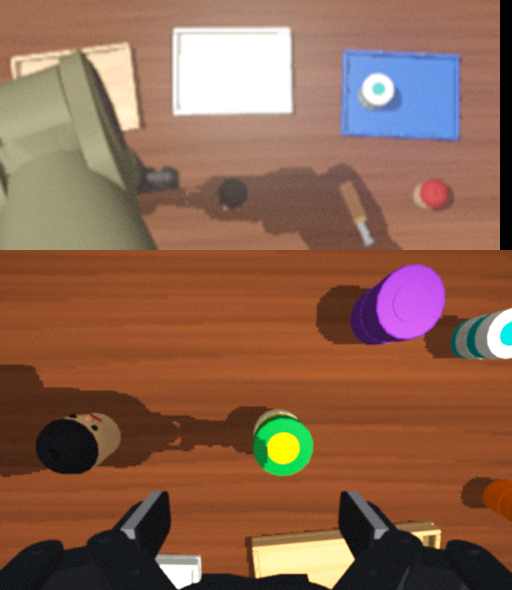

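The teal pot stands in the blue tray at crop (378,89). The wrist view shows the yellow lid at (283,196) and the black head with its hair centred at (70,196) and its chin side at (100,187).

```bash
python3 - <<'E'
from h import *
w=dict(np.load("w4.npz"))
print("yellow",atz(w,(283,195),58)); print("black",atz(w,(70,196),50),atz(w,(101,188),12))
t=dict(np.load("top2.npz")); print("teal",atz(t,un((378,89),2,130,110),63))
E
```

```text
yellow [431.7 180.7]
black [435.6  12.9] [438.3  17.3]
teal [ 592.8 -221.9]
```

carry_out:
  increments:
    - [[12,22,0],[0,0,0],-1]
    - [[0,0,25],[0,0,0],-1]
    - [[0,0,0],[0,0,0],-1]
    - [[0,0,0],[0,0,0],-1]

```text
time_s: 8.78
tool_pos: [433.7, 173.8, 64.9]
orientation: [-0.001, 0.002, 1.0, -0.001]
wrist_force: [-0.3, 0.1, 1.0]
width: 0.996
finger_force: 0.0
```

carry_out:
  increments:
    - [[2,8,0],[0,0,0],-1]
    - [[0,0,25],[0,0,0],-1]
    - [[0,0,30],[0,0,0],-1]
    - [[0,0,23],[0,0,0],-1]
    - [[0,0,0],[0,0,0],-1]

```text
time_s: 9.2
tool_pos: [430.1, 182.0, -15.3]
orientation: [-0.002, 0.001, 1.0, -0.001]
wrist_force: [-1.6, -0.7, -0.1]
width: 0.998
finger_force: 0.0
```

carry_out:
  increments:
    - [[0,0,0],[0,0,0],-1]
    - [[0,0,0],[0,0,0],1]
    - [[0,0,0],[0,0,0],1]
    - [[0,0,0],[0,0,0],1]
    - [[0,0,0],[0,0,0],1]

```text
time_s: 9.62
tool_pos: [434.1, 184.1, -10.9]
orientation: [0.002, 0.001, 1.0, 0.001]
wrist_force: [0.4, -1.3, 6.5]
width: 0.534
finger_force: 39.8
```

carry_out:
  increments:
    - [[0,0,0],[0,0,0],1]

```text
time_s: 9.7
tool_pos: [434.0, 184.1, -10.9]
orientation: [0.001, 0.001, 1.0, 0.0]
wrist_force: [0.7, -1.6, 8.0]
width: 0.541
finger_force: 39.8
```

carry_out:
  increments:
    - [[0,0,-20],[0,0,0],1]
    - [[0,0,-35],[0,0,0],1]
    - [[0,0,-35],[0,0,0],1]
    - [[0,0,-30],[0,0,0],1]
    - [[-11,-35,0],[0,0,0],1]

```text
time_s: 10.12
tool_pos: [447.1, 154.0, 114.2]
orientation: [0.005, -0.003, 1.0, 0.003]
wrist_force: [3.1, -0.0, -0.9]
width: 0.533
finger_force: 41.4
```

carry_out:
  increments:
    - [[-11,-36,0],[0,0,0],1]
    - [[-11,-36,0],[0,0,0],1]
    - [[-11,-36,0],[0,0,0],1]
    - [[-11,-36,0],[0,0,0],1]
    - [[-11,-36,0],[0,0,0],1]

```text
time_s: 10.53
tool_pos: [498.5, -33.3, 108.3]
orientation: [0.001, 0.001, 1.0, 0.0]
wrist_force: [1.0, 0.2, -1.1]
width: 0.534
finger_force: 41.4
```

carry_out:
  increments:
    - [[-11,-36,0],[0,0,0],1]
    - [[-11,-36,0],[0,0,0],1]
    - [[-11,-36,0],[0,0,0],1]
    - [[-11,-36,0],[0,0,0],1]
    - [[-11,-36,0],[0,0,0],1]

```text
time_s: 10.95
tool_pos: [553.1, -213.6, 108.1]
orientation: [0.0, 0.001, 1.0, -0.0]
wrist_force: [1.0, 0.9, -0.9]
width: 0.538
finger_force: 41.4
```

carry_out:
  increments:
    - [[-11,-36,0],[0,0,0],1]
    - [[-11,-36,0],[0,0,0],1]
    - [[-11,-36,0],[0,0,0],1]
    - [[0,0,0],[0,0,0],1]
    - [[0,0,0],[0,0,0],1]

```text
time_s: 11.37
tool_pos: [585.7, -321.6, 107.2]
orientation: [0.0, 0.002, 1.0, 0.0]
wrist_force: [0.6, 1.2, -0.2]
width: 0.54
finger_force: 41.7
```

carry_out:
  increments:
    - [[-3,7,35],[0,0,0],1]
    - [[0,0,35],[0,0,0],1]
    - [[0,0,27],[0,0,0],1]
    - [[0,0,10],[0,0,0],1]
    - [[0,0,0],[0,0,0],1]

```text
time_s: 11.78
tool_pos: [586.0, -310.1, -2.3]
orientation: [-0.003, 0.0, 1.0, 0.002]
wrist_force: [-0.5, 0.4, -2.1]
width: 0.537
finger_force: 41.6
```

carry_out:
  increments:
    - [[0,0,2],[0,0,0],1]
    - [[0,0,2],[0,0,0],1]
    - [[0,0,1],[0,0,0],1]
    - [[0,0,0],[0,0,0],1]

```text
time_s: 12.12
tool_pos: [589.8, -313.2, -3.0]
orientation: [0.001, 0.001, 1.0, -0.001]
wrist_force: [0.3, -0.2, -1.5]
width: 0.541
finger_force: 41.7
```

carry_out:
  increments:
    - [[0,0,1],[0,0,0],1]
    - [[0,0,1],[0,0,0],1]
    - [[0,0,1],[0,0,0],1]
    - [[0,0,0],[0,0,0],1]

```text
time_s: 12.45
tool_pos: [589.6, -313.1, -5.8]
orientation: [0.001, 0.001, 1.0, -0.0]
wrist_force: [-1.5, 0.9, 8.0]
width: 0.541
finger_force: 42.2
```

carry_out:
  increments:
    - [[0,0,0],[0,0,0],-0.4]
    - [[0,0,0],[0,0,0],-0.4]
    - [[0,0,0],[0,0,0],-0.4]
    - [[0,0,-15],[0,0,0],-0.4]
    - [[0,0,-30],[0,0,0],-0.4]

```text
time_s: 12.87
tool_pos: [585.3, -310.9, 33.5]
orientation: [-0.004, 0.001, 1.0, 0.002]
wrist_force: [-0.4, -0.2, -0.5]
width: 0.697
finger_force: 0.0
```

carry_out:
  increments:
    - [[0,0,-35],[0,0,0],-1]
    - [[0,0,-30],[0,0,0],-1]
    - [[36,4,0],[0,0,0],-1]
    - [[36,4,0],[0,0,0],-1]
    - [[36,4,0],[0,0,0],-1]

```text
time_s: 13.28
tool_pos: [480.3, -300.6, 102.9]
orientation: [0.001, 0.0, 1.0, -0.0]
wrist_force: [0.4, 0.5, 0.9]
width: 1.002
finger_force: 0.0
```

carry_out:
  increments:
    - [[36,4,0],[0,0,0],-1]
    - [[16,2,0],[0,0,0],-1]
    - [[0,0,0],[0,0,0],-1]
    - [[0,0,0],[0,0,0],-1]

```text
time_s: 13.62
tool_pos: [428.5, -294.6, 102.8]
orientation: [0.0, 0.001, 1.0, -0.0]
wrist_force: [0.6, -0.4, -0.2]
width: 0.999
finger_force: 0.0
```

```bash
python3 - <<'E'
from h import *
w=wrist('w5')
from rig import eyes
t=eyes.snapshot("top"); np.savez("top3.npz",**t)
b=cv2.resize(t["color"][110:235,130:380,::-1],(500,250),interpolation=2)
cv2.imwrite("pics/c7.png",np.vstack([cv2.copyMakeBorder(b,0,0,0,12,0),w["color"][:340,:,::-1]]))
E
```

```text
13.6167 [ 428.5 -294.6  102.8] [[-1.0, 0.002, 0.001], [0.002, 1.0, -0.0], [-0.001, -0.0, -1.0]] [[0.0, 0.96, 0.27, 359.95], [1.0, -0.0, -0.0, -294.98], [-0.0, 0.27, -0.96, 278.02]]
```

View pics/c7.png

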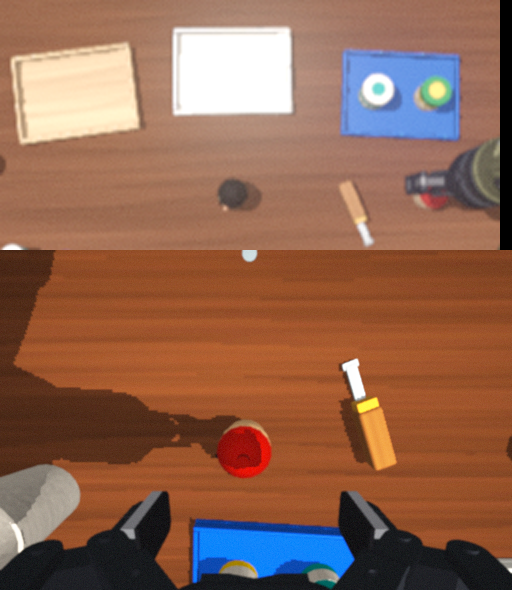

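Both pots are upright in the blue tray. The wrist view shows the red head with its hair centred at (244,201). The chisel's rear end is at (384,216), its ferrule at (368,155) and its blade tip at (350,111).

```bash
python3 - <<'E'
from h import *
w=dict(np.load("w5.npz"))
print("red",atz(w,(244.5,201),50),atz(w,(244.5,201),45))
r=atz(w,(384,215.5),22);f=atz(w,(368,155),20);t=atz(w,(350,111),10)
d=(f-r)/np.linalg.norm(f-r); d2=(t-r)/np.linalg.norm(t-r)
print(r,f,t,np.linalg.norm(f-r),np.linalg.norm(t-r),np.degrees(np.arctan2(d[1],d[0])),np.degrees(np.arctan2(d2[1],d2[0])),"mid",r+30*d2)
E
```

```text
red [ 427.  -303.4] [ 428.4 -303.6]
[ 450.  -171.1] [ 392.5 -191.7] [ 353.9 -208.2] 61.078719698435066 103.01271766146161 -160.2893849896619 -158.8906097237985 mid [ 422.01316434 -181.90449119]
```

carry_out:
  increments:
    - [[0,-7,30],[0,0,0],-1]
    - [[0,0,35],[0,0,0],-1]
    - [[0,0,30],[0,0,0],-1]
    - [[0,0,20],[0,0,0],-1]
    - [[0,0,0],[0,0,0],-1]

```text
time_s: 14.13
tool_pos: [426.8, -299.4, -17.0]
orientation: [-0.003, 0.0, 1.0, 0.002]
wrist_force: [-1.3, 1.1, -0.3]
width: 1.004
finger_force: 0.0
```

carry_out:
  increments:
    - [[0,0,0],[0,0,0],-1]
    - [[0,0,0],[0,0,0],1]
    - [[0,0,0],[0,0,0],1]
    - [[0,0,0],[0,0,0],1]
    - [[0,0,0],[0,0,0],1]

```text
time_s: 14.55
tool_pos: [430.2, -302.4, -10.8]
orientation: [0.001, 0.001, 1.0, -0.001]
wrist_force: [0.1, 0.2, 2.8]
width: 0.533
finger_force: 40.4
```

carry_out:
  increments:
    - [[0,0,0],[0,0,0],1]

```text
time_s: 14.63
tool_pos: [430.2, -302.4, -10.8]
orientation: [0.001, 0.001, 1.0, -0.001]
wrist_force: [-1.5, -0.0, 5.7]
width: 0.529
finger_force: 40.7
```

carry_out:
  increments:
    - [[0,0,-20],[0,0,0],1]
    - [[0,0,-35],[0,0,0],1]
    - [[0,0,-35],[0,0,0],1]
    - [[0,0,-30],[0,0,0],1]
    - [[-10,30,0],[0,0,0],1]

```text
time_s: 15.05
tool_pos: [442.4, -277.5, 114.7]
orientation: [0.005, 0.003, 1.0, -0.004]
wrist_force: [2.5, -0.7, 0.1]
width: 0.535
finger_force: 41.5
```

carry_out:
  increments:
    - [[-10,36,0],[0,0,0],1]
    - [[-10,36,0],[0,0,0],1]
    - [[-10,36,0],[0,0,0],1]
    - [[-10,36,0],[0,0,0],1]
    - [[-10,36,0],[0,0,0],1]

```text
time_s: 15.47
tool_pos: [489.5, -90.0, 108.4]
orientation: [0.001, 0.001, 1.0, -0.0]
wrist_force: [0.7, -0.9, -0.7]
width: 0.53
finger_force: 41.5
```

carry_out:
  increments:
    - [[-10,36,0],[0,0,0],1]
    - [[-10,36,0],[0,0,0],1]
    - [[-10,36,0],[0,0,0],1]
    - [[-10,36,0],[0,0,0],1]
    - [[-10,36,0],[0,0,0],1]

```text
time_s: 15.88
tool_pos: [539.7, 90.3, 108.3]
orientation: [0.001, 0.001, 1.0, 0.0]
wrist_force: [0.4, -0.9, -1.5]
width: 0.531
finger_force: 41.5
```

carry_out:
  increments:
    - [[-10,36,0],[0,0,0],1]
    - [[-10,36,0],[0,0,0],1]
    - [[-10,36,0],[0,0,0],1]
    - [[-10,36,0],[0,0,0],1]
    - [[-10,30,0],[0,0,0],1]

```text
time_s: 16.3
tool_pos: [589.9, 265.2, 108.2]
orientation: [0.001, 0.0, 1.0, 0.0]
wrist_force: [1.2, 0.3, -0.6]
width: 0.532
finger_force: 41.5
```

carry_out:
  increments:
    - [[-7,20,0],[0,0,0],1]
    - [[0,0,0],[0,0,0],1]
    - [[0,0,0],[0,0,0],1]

```text
time_s: 16.55
tool_pos: [596.6, 283.4, 107.6]
orientation: [0.0, -0.0, 1.0, -0.0]
wrist_force: [0.2, -1.2, -1.2]
width: 0.531
finger_force: 41.5
```

carry_out:
  increments:
    - [[-6,17,30],[0,0,0],1]
    - [[0,0,35],[0,0,0],1]
    - [[0,0,32],[0,0,0],1]
    - [[0,0,10],[0,0,0],1]
    - [[0,0,0],[0,0,0],1]

```text
time_s: 16.97
tool_pos: [599.5, 296.6, -2.6]
orientation: [-0.003, 0.001, 1.0, -0.002]
wrist_force: [-0.6, -0.3, -0.9]
width: 0.531
finger_force: 41.5
```

carry_out:
  increments:
    - [[0,0,1],[0,0,0],1]
    - [[0,0,2],[0,0,0],1]
    - [[0,0,1],[0,0,0],1]
    - [[0,0,0],[0,0,0],1]

```text
time_s: 17.3
tool_pos: [603.9, 299.7, -1.7]
orientation: [0.001, 0.001, 1.0, 0.001]
wrist_force: [-0.1, -0.1, -0.1]
width: 0.533
finger_force: 41.5
```

carry_out:
  increments:
    - [[0,0,1.5],[0,0,0],1]
    - [[0,0,1],[0,0,0],1]
    - [[0,0,1],[0,0,0],1]
    - [[0,0,1],[0,0,0],1]
    - [[0,0,0],[0,0,0],1]

```text
time_s: 17.72
tool_pos: [603.1, 299.6, -5.9]
orientation: [0.001, 0.001, 1.0, 0.0]
wrist_force: [-4.3, -2.1, 13.2]
width: 0.532
finger_force: 42.9
```

carry_out:
  increments:
    - [[0,0,-1],[0,0,0],-0.4]
    - [[0,0,0],[0,0,0],-0.4]
    - [[0,0,0],[0,0,0],-0.4]
    - [[0,0,-15],[0,0,0],-0.4]
    - [[0,0,-30],[0,0,0],-0.4]

```text
time_s: 18.13
tool_pos: [599.2, 297.6, 33.8]
orientation: [-0.004, 0.001, 1.0, -0.002]
wrist_force: [-0.7, 0.7, -0.2]
width: 0.699
finger_force: 0.0
```

carry_out:
  increments:
    - [[0,0,-35],[0,0,0],-1]
    - [[0,0,-30],[0,0,0],-1]
    - [[20,-34,0],[0,0,0],-1]
    - [[21,-35,0],[0,0,0],-1]
    - [[21,-35,0],[0,0,0],-1]

```text
time_s: 18.55
tool_pos: [540.3, 194.9, 103.2]
orientation: [0.001, 0.0, 1.0, 0.0]
wrist_force: [0.6, -1.6, 0.6]
width: 0.998
finger_force: 0.0
```

carry_out:
  increments:
    - [[21,-35,0],[0,0,0],-1]
    - [[21,-35,0],[0,0,0],-1]
    - [[21,-35,0],[0,0,0],-1]
    - [[21,-35,0],[0,0,0],-1]
    - [[21,-35,0],[0,0,0],-1]

```text
time_s: 18.97
tool_pos: [433.8, 19.2, 102.7]
orientation: [0.0, 0.0, 1.0, -0.0]
wrist_force: [0.7, -0.5, 0.3]
width: 0.995
finger_force: 0.0
```

carry_out:
  increments:
    - [[0,0,0],[0,0,0],-1]
    - [[0,0,0],[0,0,0],-1]

```text
time_s: 19.13
tool_pos: [434.0, 19.0, 102.9]
orientation: [-0.0, 0.003, 1.0, 0.0]
wrist_force: [1.6, -0.3, -0.0]
width: 0.999
finger_force: 0.0
```

```bash
python3 - <<'E'
from h import *
w=wrist('w6')
from rig import eyes
t=eyes.snapshot("top"); np.savez("top4.npz",**t)
b=cv2.resize(t["color"][110:235,130:380,::-1],(500,250),interpolation=2)
cv2.imwrite("pics/c8.png",np.vstack([cv2.copyMakeBorder(b,0,0,0,12,0),w["color"][:340,:,::-1]]))
E
```

```text
19.1333 [434.   19.  102.9] [[-1.0, 0.005, -0.0], [0.005, 1.0, 0.0], [0.0, 0.0, -1.0]] [[0.01, 0.96, 0.27, 365.7], [1.0, -0.0, -0.0, 18.78], [-0.0, 0.27, -0.96, 278.22]]
```

View pics/c8.png

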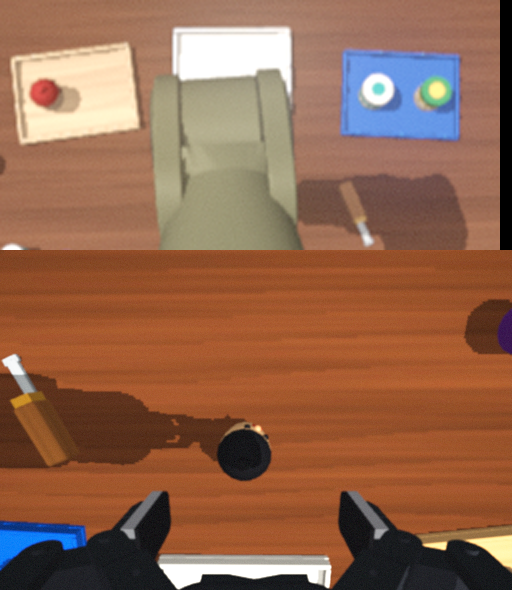

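The red head stands in the wooden tray at crop (44,92). The black head's hair is centred at wrist (244,202), which puts it at about (435,11).

carry_out:
  increments:
    - [[0,-7,30],[0,0,0],-1]
    - [[0,0,35],[0,0,0],-1]
    - [[0,0,30],[0,0,0],-1]
    - [[0,0,20],[0,0,0],-1]
    - [[0,0,0],[0,0,0],-1]

```text
time_s: 19.65
tool_pos: [432.3, 14.5, -15.8]
orientation: [-0.003, -0.0, 1.0, -0.0]
wrist_force: [-0.9, -0.5, -0.2]
width: 1.001
finger_force: 0.0
```

carry_out:
  increments:
    - [[0,0,0],[0,0,0],-1]
    - [[0,0,0],[0,0,0],1]
    - [[0,0,0],[0,0,0],1]
    - [[0,0,0],[0,0,0],1]
    - [[0,0,0],[0,0,0],1]

```text
time_s: 20.07
tool_pos: [436.8, 13.6, -10.4]
orientation: [0.001, 0.001, 1.0, -0.0]
wrist_force: [-1.2, -0.8, 6.7]
width: 0.529
finger_force: 39.9
```

carry_out:
  increments:
    - [[0,0,0],[0,0,0],1]

```text
time_s: 20.15
tool_pos: [436.8, 13.7, -10.4]
orientation: [0.002, 0.001, 1.0, 0.0]
wrist_force: [-0.6, 0.6, 7.8]
width: 0.532
finger_force: 40.0
```

carry_out:
  increments:
    - [[0,0,-20],[0,0,0],1]
    - [[0,0,-35],[0,0,0],1]
    - [[0,0,-35],[0,0,0],1]
    - [[0,0,-30],[0,0,0],1]
    - [[-22,26,0],[0,0,0],1]

```text
time_s: 20.57
tool_pos: [458.5, 37.2, 114.5]
orientation: [0.004, 0.003, 1.0, -0.001]
wrist_force: [1.9, -0.7, 0.8]
width: 0.531
finger_force: 41.8
```

carry_out:
  increments:
    - [[-25,29,0],[0,0,0],1]
    - [[-25,29,0],[0,0,0],1]
    - [[-25,29,0],[0,0,0],1]
    - [[-25,29,0],[0,0,0],1]
    - [[-25,29,0],[0,0,0],1]

```text
time_s: 20.98
tool_pos: [583.7, 186.0, 108.8]
orientation: [0.001, 0.001, 1.0, 0.0]
wrist_force: [0.3, 0.2, -0.0]
width: 0.53
finger_force: 41.8
```

carry_out:
  increments:
    - [[-25,29,0],[0,0,0],1]
    - [[0,0,0],[0,0,0],1]
    - [[0,0,0],[0,0,0],1]

```text
time_s: 21.23
tool_pos: [608.3, 214.8, 107.7]
orientation: [0.0, -0.0, 1.0, 0.0]
wrist_force: [1.1, -0.3, -1.8]
width: 0.528
finger_force: 41.8
```

carry_out:
  increments:
    - [[-1,0,30],[0,0,0],1]
    - [[0,0,35],[0,0,0],1]
    - [[0,0,32],[0,0,0],1]
    - [[0,0,10],[0,0,0],1]
    - [[0,0,0],[0,0,0],1]

```text
time_s: 21.65
tool_pos: [604.9, 211.3, -1.7]
orientation: [-0.003, 0.001, 1.0, -0.001]
wrist_force: [-0.3, -0.4, -0.3]
width: 0.531
finger_force: 41.8
```

carry_out:
  increments:
    - [[0,0,2],[0,0,0],1]
    - [[0,0,2],[0,0,0],1]
    - [[0,0,1],[0,0,0],1]
    - [[0,0,1],[0,0,0],1]
    - [[0,0,0],[0,0,0],1]

```text
time_s: 22.07
tool_pos: [609.2, 213.6, -4.0]
orientation: [0.001, 0.001, 1.0, 0.0]
wrist_force: [-0.8, 0.6, -1.6]
width: 0.532
finger_force: 41.8
```

carry_out:
  increments:
    - [[0,0,1],[0,0,0],1]
    - [[0,0,1],[0,0,0],1]
    - [[0,0,0],[0,0,0],1]
    - [[0,0,0],[0,0,0],1]

```text
time_s: 22.4
tool_pos: [609.1, 213.5, -5.4]
orientation: [0.001, 0.001, 1.0, 0.0]
wrist_force: [-2.4, -1.3, 9.9]
width: 0.531
finger_force: 42.7
```

carry_out:
  increments:
    - [[0,0,-1],[0,0,0],-0.4]
    - [[0,0,0],[0,0,0],-0.4]
    - [[0,0,0],[0,0,0],-0.4]
    - [[0,0,-15],[0,0,0],-0.4]
    - [[0,0,-30],[0,0,0],-0.4]

```text
time_s: 22.82
tool_pos: [604.9, 212.1, 35.2]
orientation: [-0.004, 0.001, 1.0, -0.001]
wrist_force: [0.1, 0.4, -0.7]
width: 0.701
finger_force: 0.0
```

carry_out:
  increments:
    - [[0,0,-35],[0,0,0],-1]
    - [[0,0,-30],[0,0,0],-1]
    - [[17,-36,0],[0,0,0],-1]
    - [[17,-36,0],[0,0,0],-1]
    - [[17,-36,0],[0,0,0],-1]

```text
time_s: 23.23
tool_pos: [557.3, 104.8, 104.4]
orientation: [0.001, -0.0, 1.0, 0.0]
wrist_force: [-0.4, -1.0, -0.1]
width: 0.999
finger_force: 0.0
```

carry_out:
  increments:
    - [[17,-36,0],[0,0,0],-1]
    - [[17,-36,0],[0,0,0],-1]
    - [[17,-36,0],[0,0,0],-1]
    - [[17,-36,0],[0,0,0],-1]
    - [[17,-36,0],[0,0,0],-1]

```text
time_s: 23.65
tool_pos: [471.0, -75.9, 103.9]
orientation: [0.0, 0.0, 1.0, -0.0]
wrist_force: [0.5, -0.2, 0.1]
width: 1.0
finger_force: 0.0
```

carry_out:
  increments:
    - [[17,-36,0],[0,0,0],-1]
    - [[17,-36,0],[0,0,0],-1]
    - [[17,-36,0],[0,0,-7],-1]
    - [[0,0,0],[0,0,-7],-1]
    - [[0,0,0],[0,0,-6],-1]

```text
time_s: 24.07
tool_pos: [422.0, -180.1, 103.9]
orientation: [-0.0, -0.166, 0.986, -0.0]
wrist_force: [-0.5, 0.5, -0.2]
width: 1.002
finger_force: 0.0
```

carry_out:
  increments:
    - [[0,0,0],[0,0,0],-1]
    - [[0,0,0],[0,0,0],-1]

```text
time_s: 24.23
tool_pos: [423.1, -178.3, 103.8]
orientation: [0.0, -0.164, 0.986, 0.0]
wrist_force: [0.1, -0.7, 0.2]
width: 0.999
finger_force: 0.0
```

```bash
python3 - <<'E'
from h import *
w=wrist('w7')
from rig import eyes
t=eyes.snapshot("top"); np.savez("top5.npz",**t)
b=cv2.resize(t["color"][110:235,130:380,::-1],(500,250),interpolation=2)
cv2.imwrite("pics/c9.png",np.vstack([cv2.copyMakeBorder(b,0,0,0,12,0),w["color"][:340,:,::-1]]))
E
```

```text
24.2333 [ 423.1 -178.3  103.8] [[-0.946, -0.324, 0.0], [-0.324, 0.946, 0.0], [-0.0, 0.0, -1.0]] [[-0.32, 0.91, 0.25, 358.34], [0.95, 0.31, 0.09, -200.79], [-0.0, 0.27, -0.96, 279.16]]
```

View pics/c9.png

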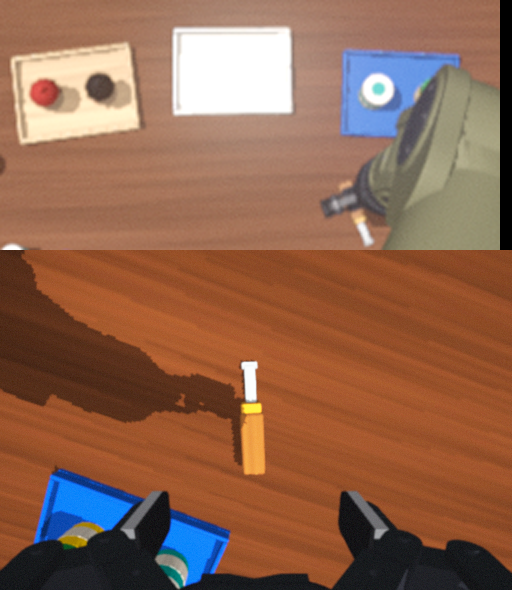

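Both heads are upright in the wooden tray. The chisel runs up the wrist image from (254,223) to (249,115), so it needs 2.4° more turn and 2 mm sideways.

carry_out:
  increments:
    - [[0,-2,30],[0,0,-2.4],-1]
    - [[0,0,35],[0,0,0],-1]
    - [[0,0,35],[0,0,0],-1]
    - [[0,0,25],[0,0,0],-1]
    - [[0,0,4],[0,0,0],-1]

```text
time_s: 24.75
tool_pos: [420.3, -178.0, -29.0]
orientation: [-0.003, -0.186, 0.983, 0.002]
wrist_force: [-1.8, 1.5, 0.6]
width: 1.003
finger_force: 0.0
```

carry_out:
  increments:
    - [[0,0,0],[0,0,0],-1]
    - [[0,0,0],[0,0,0],1]
    - [[0,0,0],[0,0,0],1]
    - [[0,0,0],[0,0,0],1]
    - [[0,0,0],[0,0,0],1]

```text
time_s: 25.17
tool_pos: [425.1, -180.6, -23.7]
orientation: [0.001, -0.186, 0.983, -0.001]
wrist_force: [0.8, -0.5, 0.5]
width: 0.451
finger_force: 0.0
```

carry_out:
  increments:
    - [[0,0,0],[0,0,0],1]
    - [[0,0,0],[0,0,0],1]

```text
time_s: 25.33
tool_pos: [424.7, -180.5, -24.1]
orientation: [0.001, -0.186, 0.983, -0.001]
wrist_force: [-0.9, 1.0, 7.8]
width: 0.245
finger_force: 39.8
```

carry_out:
  increments:
    - [[0,0,-15],[0,0,0],1]
    - [[0,0,-30],[0,0,0],1]
    - [[0,0,-30],[0,0,0],1]
    - [[0,0,-15],[0,0,0],1]
    - [[-36,12,0],[0,0,0],1]

```text
time_s: 25.75
tool_pos: [451.8, -159.2, 68.5]
orientation: [0.001, -0.183, 0.983, -0.002]
wrist_force: [0.3, 0.2, -1.7]
width: 0.244
finger_force: 39.5
```

carry_out:
  increments:
    - [[-36,12,0],[0,0,0],1]
    - [[-36,12,0],[0,0,0],1]
    - [[-36,12,0],[0,0,0],1]
    - [[-36,12,0],[0,0,0],1]
    - [[-36,12,0],[0,0,0],1]

```text
time_s: 26.17
tool_pos: [599.5, -32.6, 65.1]
orientation: [0.0, -0.186, 0.983, -0.0]
wrist_force: [-0.1, 0.4, -0.5]
width: 0.248
finger_force: 39.5
```

carry_out:
  increments:
    - [[-36,11,0],[0,0,0],1]
    - [[-36,11,0],[0,0,0],1]
    - [[0,0,0],[0,0,0],1]
    - [[0,0,0],[0,0,0],1]

```text
time_s: 26.5
tool_pos: [658.3, 14.3, 64.3]
orientation: [-0.0, -0.187, 0.982, -0.0]
wrist_force: [0.1, -0.1, -1.3]
width: 0.247
finger_force: 39.5
```

```bash
python3 - <<'E'
from h import *
w=wrist('w8')
cv2.imwrite("pics/c10.png",cv2.resize(w["color"][50:384,60:440,::-1],(684,600),interpolation=2))
E
```

```text
26.5 [658.3  14.3  64.3] [[-0.93, -0.368, -0.0], [-0.368, 0.93, -0.0], [0.0, 0.0, -1.0]] [[-0.37, 0.9, 0.25, 594.74], [0.93, 0.35, 0.1, -11.21], [-0.0, 0.27, -0.96, 239.62]]
```

View pics/c10.png

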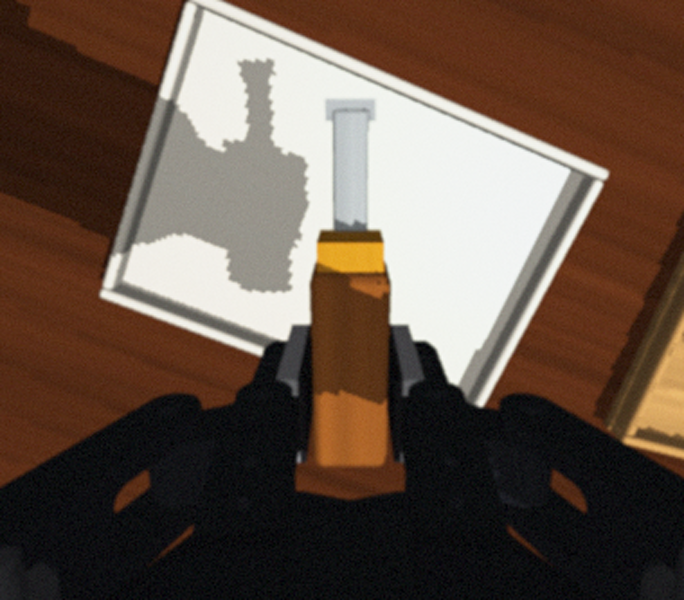

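The chisel is held level, blade tip at crop (350,105). The tray rim corners are at (190,2), (607,175) and (103,294).

```bash
python3 - <<'E'
from h import *
w=dict(np.load("w8.npz"))
a,b,c=[atz(w,un(p,1.8,60,50),18) for p in((190,2),(607,175),(103,294))]
print(a,b,c,np.linalg.norm(a-b),np.linalg.norm(a-c),"centre",(b+c)/2)
for z in (52,54,58): print(z,atz(w,un((350,100),1.8,60,50),z),atz(w,un((350,480),1.8,60,50),z+10))
E
```

```text
[574.9 -87. ] [573.7  99.6] [706.5 -88.9] 186.60385848100785 131.61371509079137 centre [640.1    5.35]
52 [587.2 -14.1] [725.6  40.7]
54 [587.3 -14.1] [724.1  40.1]
58 [587.5 -14. ] [721.2  38.9]
```

carry_out:
  increments:
    - [[-2,0,20],[0,0,0],1]
    - [[0,0,30],[0,0,0],1]
    - [[0,0,20],[0,0,0],1]
    - [[0,0,9],[0,0,0],1]
    - [[0,0,0],[0,0,0],1]

```text
time_s: 26.97
tool_pos: [655.9, 12.5, -16.4]
orientation: [-0.003, -0.186, 0.983, 0.0]
wrist_force: [-0.4, -0.3, -0.3]
width: 0.252
finger_force: 39.5
```

carry_out:
  increments:
    - [[0,0,1],[0,0,0],1]
    - [[0,0,1],[0,0,0],1]
    - [[0,0,1],[0,0,0],1]
    - [[0,0,0],[0,0,0],1]

```text
time_s: 27.3
tool_pos: [660.2, 13.5, -15.8]
orientation: [0.001, -0.186, 0.983, -0.0]
wrist_force: [-0.7, -0.0, -0.9]
width: 0.25
finger_force: 39.5
```

carry_out:
  increments:
    - [[0,0,1],[0,0,0],1]
    - [[0,0,1],[0,0,0],1]
    - [[0,0,1],[0,0,0],1]
    - [[0,0,0],[0,0,0],1]
    - [[0,0,0],[0,0,0],1]

```text
time_s: 27.72
tool_pos: [659.6, 13.6, -19.0]
orientation: [0.0, -0.186, 0.982, -0.0]
wrist_force: [-1.7, 1.4, 6.4]
width: 0.246
finger_force: 40.3
```

carry_out:
  increments:
    - [[0,0,0],[0,0,0],-0.4]
    - [[0,0,0],[0,0,0],-0.4]
    - [[0,0,0],[0,0,0],-0.4]
    - [[0,0,0],[0,0,0],-0.4]
    - [[0,0,-15],[0,0,0],-0.4]

```text
time_s: 28.13
tool_pos: [656.6, 13.5, -8.0]
orientation: [-0.003, -0.186, 0.982, 0.0]
wrist_force: [0.2, 0.6, -0.8]
width: 0.7
finger_force: 0.0
```

carry_out:
  increments:
    - [[0,0,-30],[0,0,0],-0.4]
    - [[0,0,-35],[0,0,0],-0.4]
    - [[0,0,-35],[0,0,0],-0.4]
    - [[0,0,0],[0,0,0],-0.4]
    - [[0,0,0],[0,0,0],-0.4]

```text
time_s: 28.55
tool_pos: [661.6, 13.6, 97.8]
orientation: [0.003, -0.186, 0.982, -0.0]
wrist_force: [-0.6, -0.4, -0.4]
width: 0.699
finger_force: 0.0
```

```bash
python3 - <<'E'
from h import *
from rig import eyes
w=wrist('w9')
def blobs(c,name,lo,hi,z,amin):
    m=cv2.inRange(cv2.cvtColor(c["color"],cv2.COLOR_RGB2HSV),lo,hi)
    n,L,st,ce=cv2.connectedComponentsWithStats(m)
    for i in range(1,n):
        if st[i,4]>=amin: print(name,st[i],atz(c,ce[i],z),cv2.minAreaRect(np.argwhere(L==i)[:,::-1].astype(np.float32)))
blobs(w,"chisel handle",(8,120,120),(25,255,255),29,150)
s=eyes.snapshot("scene")
blobs(s,"redhair",(0,180,120),(4,255,255),56,60); blobs(s,"redhair",(175,180,120),(180,255,255),56,60)
blobs(s,"greenlid",(50,120,60),(75,255,255),55,60); blobs(s,"teal",(80,150,100),(95,255,255),63,8)
blobs(s,"black",(0,0,0),(180,255,35),56,100); blobs(s,"orange cap",(5,200,180),(14,255,255),125,40)
E
```

```text
28.55 [661.6  13.6  97.8] [[-0.931, -0.366, 0.005], [-0.366, 0.931, 0.0], [-0.005, -0.002, -1.0]] [[-0.37, 0.9, 0.25, 596.97], [0.93, 0.35, 0.1, -11.78], [-0.0, 0.27, -0.96, 272.79]]
chisel handle [ 391  139  121  165 9574] [615.  197.6] ((468.6455993652344, 217.88824462890625), (124.18638610839844, 146.65704345703125), 14.322718620300293)
chisel handle [ 244  151   23   74 1635] [653.2  10.7] ((255.0, 187.5), (73.0, 22.0), 90.0)
redhair [287 283  18  16 220] [604.7 304.2] ((295.7500305175781, 290.7500305175781), (16.26345443725586, 15.55634880065918), 45.0)
redhair [180 353   9  10  70] [899.6 301.3] ((184.0, 357.5), (9.0, 8.0), 90.0)
greenlid [176 136  13  12  81] [ 594.6 -305.6] ((182.0, 141.5), (11.0, 12.0), 90.0)
teal [337  74   8   4  29] [ -40.1 -300.1] ((340.5, 75.5), (3.0, 7.0), 90.0)
teal [83 95  4  3  8] [ 768.9 -688.4] ((84.4000015258789, 96.29999542236328), (1.7888542413711548, 3.130495071411133), 63.43495178222656)
teal [ 76 101   7   4  22] [ 795.6 -663.8] ((79.0, 102.5), (3.0, 6.0), 90.0)
teal [ 62 142   5   3  13] [ 899.9 -495.5] ((64.0, 143.0), (2.0, 4.0), 90.0)
teal [385 256   5   4  14] [361.8 358.8] ((387.2500305175781, 257.25), (3.535533905029297, 2.8284268379211426), 45.0)
teal [199 370   9  10  70] [883.6 358.7] ((203.0, 374.5), (9.0, 8.0), 90.0)
orange cap [351 305  15  16  90] [556.4 451.6] ((355.7327880859375, 313.4569396972656), (15.362854957580566, 11.817581176757812), 23.198589324951172)
```

```bash
python3 -c "
from rig import workorder
print(workorder.job_done())"
```

```text
the job is handed in; nothing more can be done
None
```

I put both pots in the blue tray, both heads in the wooden tray and the chisel flat in the white tray, and handed the job in. The hand-in returned no verdict. The last check of the chisel, the red head and the yellow pot was by image code only; the other two were last seen upright in earlier pictures.

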